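# Unclamp the leak-test jig and spring its lid open

## Task

Open the leak-test jig so that the valve body in it can be reached: first break the stiff clamp knob on its right side loose and turn it counter-clockwise (seen from above) all the way to its stop, while the lid is still shut. Then press the green release button on the sloping front, under the lip of the lid, so that the lid springs fully open to its stop, and leave it standing open. Leave the jar, the black cylinder and the dial gauge standing where they are.

Things in the scene. Friction and masses are not known exactly. Their poses are not given: they have to be found in the camera images.
- jig: Leak-test jig fixed to the bench: grey tub, clear lid in an aluminium frame, blue sloping front, clamp post on the right. Base x -98 to 68, y +-88 mm, the post's foot to y -154 mm. Origin on the bench; x from the sloping front to the hinge, y to its left, z up. Yaw within 0.25 rad of the robot's. The shut lid covers x -78 to 64, y +-76, z 89 to 97 mm. A valve body is fixed inside.
- knob_grip (a point): On the clamp knob's axis at grip height (132 mm above the bench; jig frame x -10, y -120 mm). The grip is an upright black bar, 60 mm along the point's y, 14 mm thick along its x, from 112 to 144 mm above the bench: close the fingers across the 14 mm. The point turns with the knob. Below the bar a steel finger (99 to 107 mm up, 40 mm along the point's +y) lies over the lid's ear when clamped.
- jig_knob (a joint): Angle of the clamp knob, rad: 0 clamped, grows counter-clockwise seen from above to the stop at 1.25 (72 degrees). Stiff at first (0.3 N m to break loose, fading over the first 0.3 to 0.5 rad), then nearly free; stays where it is left. Above 0.7 the finger is clear of the lid
- button_top (a point): Centre of the outer face of the green button: round cap, 26 mm in diameter, 12 mm proud of the slope, 34 mm above the bench; jig frame x -68, y 0 mm. The point's z is the button's axis, outward, tilted 32 degrees from vertical to the jig's front (-x): press along -z. The shut lid's lip overhangs it: lip edge 10 mm further to the front, underside 55 mm higher. Free along its own axis.
- release_button (a joint): Travel of the release button, m: 0 out, 0.008 fully pressed, springs back by itself. 2.2 N preload, 4.5 N at full travel; the latch lets go at about 0.004
- lid_lip (a point): Middle of the front edge of the lid's overhanging lip, half-way through its 8 mm thickness (93 mm above the bench when shut), 142 mm from the hinge line; it swings up and away from the jig's front
- jig_lid (a joint): Angle of the lid, rad: 0 shut, grows as it opens to the stop at 1.62 (just past upright). A spring opens it in about 1 s once the clamp finger is clear and the button is pressed; until then it is held shut. The hinge lies 93 mm up at x 64 mm in the jig's frame
- fluid_jar_mid (a point): Middle of a loose amber jar with black cap, 46 mm in diameter, 71 mm tall, standing beside the jig: leave alone
- black_cylinder_mid (a point): Middle of a loose plain black cylinder, 44 mm in diameter, 91 mm tall, standing beside the jig: leave alone
- gauge_mid (a point): Middle of a loose dial gauge on a small round foot, 64 x 51 mm, 136 mm tall, standing on the bench: leave alone

How it is judged:
On the way, in this order (a step that is already met when the one before it is completed fails the run):
1. the clamp knob is turned to its stop (over 1.05 rad) while the lid is still shut (value of joint jig_knob above 1.05 rad and value of joint jig_lid below 0.06 rad), for 0.1 s.
2. the release button is pressed (over 4 mm) (value of joint release_button above 0.004 m), for 0.02 s.
At the end, for the whole second after the job is handed in: The lid stands open at its stop (over 1.5 rad) and at rest, the clamp knob is still turned back (over 1.05 rad) and the button has sprung out again (under 2 mm) (value of joint jig_lid above 1.5 rad and velocity of joint jig_lid below 0.1 rad/s and value of joint jig_knob above 1.05 rad and value of joint release_button below 0.002 m); the robot touches nothing.
It fails at once if the jar is shifted more than 30 mm or knocked over (distance of fluid_jar_mid from where it was at the start of the episode above 0.03 m or angle between fluid_jar_mid's own z axis and vertical above 0.5 rad).
It fails at once if the black cylinder is shifted more than 30 mm or knocked over (distance of black_cylinder_mid from where it was at the start of the episode above 0.03 m or angle between black_cylinder_mid's own z axis and vertical above 0.5 rad).
It fails at once if the dial gauge is shifted more than 30 mm or knocked over (distance of gauge_mid from where it was at the start of the episode above 0.03 m or angle between gauge_mid's own z axis and vertical above 0.5 rad).
It also fails if it takes over 43 s, if anything falls off the work surface, if the arm or the gripper's body presses on something with over 40 N, if the wrist force passes 120 N, or if a joint passes its speed limit or range.

## Robot

A 7-joint arm with a two-finger parallel gripper is mounted at the origin on a cart in front of the work surface, level with it; the furniture and walls round the work are solid. World frame = base frame: x ahead of the robot, y to its left, z up, the work surface at z = 0. Lengths are in m, angles in rad, forces in N, time in s.
With the tool pointing down it reaches from about 0.425 to 0.875 m from the base axis. Payload 8.4 kg.
Tool frame: the origin (TCP) lies between the finger pads; the fingertips stand 14 mm ahead of it and the grasp point (between the pads) lies 5 mm behind it; x points along the fingers, y is the direction in which the jaws open and shut, and the axes are right-handed (so a half turn about x gives the same grasp; the last joint's range is limited). The gripper opens to 85 mm and grips with 20 to 120 N. Pads are 22 mm wide; open, the fingers measure 114 mm over their backs; the gripper's body (76 mm by 85 mm) begins 54 mm behind the grasp point. The pads swing forward as they close: fully open they stand 13 mm farther back than shut.
Start: joints at [-1.417, 0.333, 0.04, 1.465, -0.013, 1.343, -0.059], TCP at [0.163, 0.629, 0.245] pointing down, gripper open.
Joint ranges: [-2.58, 2.58], [-0.38, 2.09], [-1.3, 1.39], [0.25, 2.4], [-1.5, 4.64], [0.08, 2.09], [-2.65, 2.65]. Speed limits (rad/s): [2.22, 2.22, 2.79, 2.79, 3.14, 3.14, 3.14].

## Interface

Orientations are given as a 3x3 rotation matrix whose columns are the frame's x, y, z axes.
In Python, from plant import r gives the robot as it stands.
- The arm moves only by the shell command python3 -m handwheel 'ROWS' [FORCE]. ROWS is JSON, a list that holds one entry, the list of rows, each a list of 7 numbers: the shift along the tool's x, y, z in mm, then the turn, a rotation vector about the tool's x, y, z in rad, then the opening, from 0 (shut) to 1 (fully open). In form: [[[dx, dy, dz, wx, wy, wz, fingers], ...]]. A call has 1 to 20 rows; each row is the pose to reach, as a shift and turn from the pose commanded when the call began, along the tool's axes at that moment; what a row does not reach only later rows make up. A row lasts 1/8 s, in which the tool goes at most 62.5 mm and 10.7 degrees, less where a joint would pass 70% of its speed; a pose out of reach is approached as far as the arm can. A call with a gripper value outside its range is refused whole. The fingers move at their own pace and stop on an object; FORCE is the grip in N (left out, the last holds). Time passes only in rows, so rows that repeat a pose let the fingers close. It gives the time, the measured TCP pose, the force and the opening at its end, in the units of the state.
- r.get_state(): the state, without advancing time (a new reading comes with each control period).
- r.camera(name): name is "scene" or "top" or "wrist"; returns (picture, depth): 384x512x3 uint8, red, green, blue; 384x512 float32, m along the optical axis (not along the pixel's ray), 0 where there is no reading.
- r.camera_info(name): a dict with "fx", "fy", "cx", "cy" (pixels), "extrinsics" (4x4, takes a point from world to camera coordinates). Camera axes: x right, y down, z forward; pixel columns grow to the right and rows downward; lengths in m; the calibration is good to about 2 mm. A picture is of the moment at which its call begins: read the wrist's pose just before it. camera_info takes no time and is no camera call; for the wrist camera it gives the pose at the moment of the call.
- r.sign_off(): hands the job in, once; it reports no verdict.
Trained networks look in the newest picture that a camera, given by its name, has taken for a name from the list of things; names that differ only in an ending like _2 or _b are one class to them, and where a whole thing is asked for, a point or a joint stands for the part that bears it (a point fixed in the world has none). Each returns a list of dicts, best first, with "p" (0 to 1); they miss things now and then, are a little off and sometimes report something else, mostly with a low value. They report only what shows in the picture. A call takes as long as a camera call.
- r.recognise(camera, query): "extent" ([left, top, right, bottom] in pixels, round what is visible of it).
- r.outline_of(camera, query): "pixels" (384x512 bool, what is visible of it) and "extent" ([left, top, right, bottom] in pixels, round what is visible of it).
- r.spot_point(camera, query): "position" ([column, row] in pixels: a listed point, or the origin of a listed thing).
The state is a dict: "time_s": time; "qpos": joint angles; "dq": joint speeds; "joint_torque": joint torques, N m; "tcp_pos": TCP position; "orientation": TCP orientation; "wrist_force": force on the tool from outside, world axes, zero at the start; "moment": the same for the moment, N m; "gripper_width": opening from 0.0 (shut) to 1.0 (fully open).
Only numpy, scipy, OpenCV 4.12 (cv2) and the standard library are available. Lean on these libraries where they do the work, as an engineer would, in place of code of your own. Each camera call takes 0.05 s, during which the arm holds its last target.

## Working session

There is one attempt and no reset: what is moved stays moved. The work goes in short steps, Python scripts to look and compute and a shell command to move; the robot and the scene stay as the last step left them, time stands still between calls to the robot, and variables do not carry over. Pictures are saved under pics/ and viewed, and the job is handed in when it is done.

```bash
ls; mkdir -p pics
cat > h.py <<'E'
import numpy as np, cv2
from plant import r
def pix2world(cam,info,depth,u,v,d=None):
    if d is None:
        p=depth[max(0,int(v)-1):int(v)+2,max(0,int(u)-1):int(u)+2]; d=np.median(p[p>0])
    E=np.array(info["extrinsics"]); c=np.array([(u-info["cx"])/info["fx"]*d,(v-info["cy"])/info["fy"]*d,d])
    return E[:3,:3].T@(c-E[:3,3])
def ray(info,u,v,z):
    E=np.array(info["extrinsics"]); o=-E[:3,:3].T@E[:3,3]
    d=E[:3,:3].T@np.array([(u-info["cx"])/info["fx"],(v-info["cy"])/info["fy"],1])
    return o+d*(z-o[2])/d[2]
def save(n,im): cv2.imwrite("pics/"+n,cv2.cvtColor(im,cv2.COLOR_RGB2BGR))
E
python3 - <<'E'
from h import *
np.set_printoptions(precision=4,suppress=True)
s=r.get_state(); print(s["time_s"],s["tcp_pos"],s["orientation"])
for c in ["scene","top"]:
    im,d=r.camera(c); save(c+"0.png",im); np.save(c+"_d.npy",d); info=r.camera_info(c)
    print(c,np.array(info["extrinsics"]),info["fx"])
    for q in ["knob_grip","button_top","lid_lip","fluid_jar_mid","black_cylinder_mid","gauge_mid","jig"]:
        for o in r.spot_point(c,q)[:2]:
            u,v=o["position"]
            z={"knob_grip":.132,"button_top":.034,"lid_lip":.093,"jig":0,"fluid_jar_mid":.0355,"black_cylinder_mid":.0455,"gauge_mid":.068}[q]
            print(q,round(o["p"],2),np.array([u,v]),"ray",ray(info,u,v,z),"dep",pix2world(c,info,d,u,v))
print(r.get_state()["time_s"])
E
```

```text
pics
0.0 [0.1625 0.6289 0.2444] [[-0.0003  0.2501  0.9682]
 [-0.0016  0.9682 -0.2502]
 [-1.     -0.0016  0.0001]]
scene [[ 0.8568 -0.5155 -0.0116 -0.4501]
 [-0.2752 -0.4382 -0.8557  0.2979]
 [ 0.436   0.7363 -0.5174  0.6823]
 [ 0.      0.      0.      1.    ]] 450.2835073441899
knob_grip 0.96 [307.5 223.2] ray [ 0.5922 -0.064   0.132 ] dep [ 0.5904 -0.0663  0.134 ]
button_top 0.64 [251.7 240.6] ray [0.543  0.0585 0.034 ] dep [0.5427 0.058  0.0344]
lid_lip 0.67 [243.6 218.3] ray [0.5281 0.0632 0.093 ] dep [0.5893 0.1773 0.0058]
fluid_jar_mid 0.82 [334.4 288.1] ray [ 0.5973 -0.1462  0.0355] dep [ 0.5801 -0.1646  0.0583]
black_cylinder_mid 0.97 [235.2 201.6] ray [0.5791 0.1969 0.0455] dep [0.539  0.1183 0.1001]
black_cylinder_mid 0.59 [243.  217.7] ray [0.5615 0.1281 0.0455] dep [0.5884 0.1786 0.0071]
gauge_mid 0.65 [176.6 184. ] ray [0.481  0.3105 0.068 ] dep [0.4735 0.2883 0.081 ]
jig 0.94 [279.5 245.2] ray [0.6085 0.0515 0.    ] dep [0.5767 0.0039 0.0437]
jig 0.36 [306.7 219.3] ray [0.7186 0.1016 0.    ] dep [ 0.5901 -0.0638  0.1413]
top [[-0.0249 -0.9992 -0.0305  0.1097]
 [-0.9839  
[... 269 characters left out ...]
 0.2917 0.1273]
button_top 0.48 [263.7 209.2] ray [0.5386 0.0622 0.034 ] dep [0.5297 0.0625 0.0966]
button_top 0.43 [358.5 178.7] ray [ 0.6011 -0.151   0.034 ] dep [ 0.5938 -0.1436  0.0702]
lid_lip 0.93 [262.8 206.9] ray [0.5352 0.0642 0.093 ] dep [0.5343 0.0642 0.0991]
fluid_jar_mid 0.73 [355.5 182.5] ray [ 0.5924 -0.1435  0.0355] dep [ 0.5859 -0.1369  0.0691]
black_cylinder_mid 0.71 [206. 198.] ray [0.5657 0.1889 0.0455] dep [0.558  0.1837 0.0911]
gauge_mid 0.94 [151.3 244. ] ray [0.4659 0.3044 0.068 ] dep [0.462  0.2926 0.119 ]
gauge_mid 0.17 [205.7 196.7] ray [0.5648 0.187  0.068 ] dep [0.5606 0.1842 0.092 ]
jig 0.58 [263.7 182.3] ray [0.6062 0.0602 0.    ] dep [0.5872 0.0607 0.0954]
0.8
```

Run:
```python
import cv2
a=cv2.imread("pics/scene0.png")[130:350,140:420];b=cv2.imread("pics/top0.png")[100:320,110:390]
cv2.imwrite("pics/s0c.png",cv2.resize(a,None,fx=2.7,fy=2.7));cv2.imwrite("pics/t0c.png",cv2.resize(b,None,fx=2.7,fy=2.7))
```

```text
(no output)
```

View pics/s0c.png

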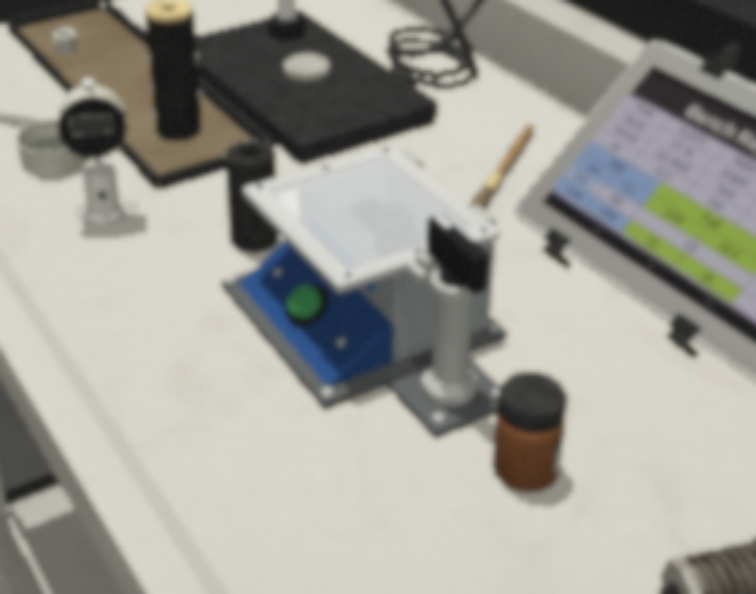

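View pics/t0c.png

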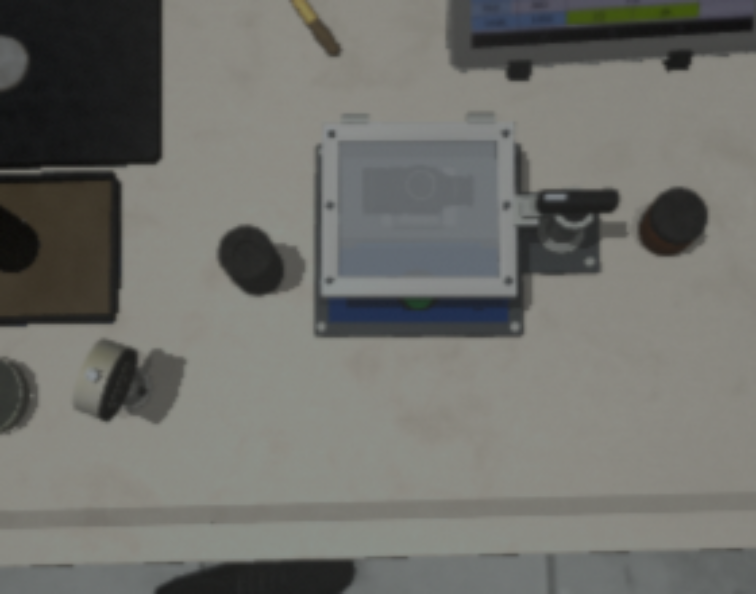

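Run:
```python
from h import *
np.set_printoptions(precision=4,suppress=True)
i=r.camera_info("top")
f=lambda u,v,z: ray(i,110+u/2.7,100+v/2.7,z)
# detect lid outline by depth
d=np.load("top_d.npy"); E=np.array(i["extrinsics"])
v,u=np.mgrid[0:384,0:512]; C=np.stack([(u-i["cx"])/i["fx"]*d,(v-i["cy"])/i["fy"]*d,d],-1)
W=(C-E[:3,3])@E[:3,:3]
def rect(m):
    n,l,st,_=cv2.connectedComponentsWithStats(m.astype(np.uint8)); k=1+np.argmax(st[1:,4]); m=l==k
    p=(W[m][:,:2]*1000).astype(np.float32); return cv2.minAreaRect(p),W[m].mean(0),m.sum()
reg=(W[...,0]>.45)&(W[...,0]<.75)&(W[...,1]>-.03)&(W[...,1]<.16)&(d>0)
print("lid",rect(reg&(W[...,2]>.085)&(W[...,2]<.11)))
reg=(W[...,0]>.45)&(W[...,0]<.75)&(W[...,1]>-.12)&(W[...,1]<.0)&(d>0)
print("bar",rect(reg&(W[...,2]>.125)))
for c in [(321,296),(521,298),(517,124),(322,126)]: print(f(*c,.097))
print("bar ends",f(537,201,.144),f(618,200,.144))
reg=(W[...,1]<-.1)&(W[...,1]>-.2)&(W[...,0]<.7)&(W[...,0]>.5)
print("jar",rect(reg&(W[...,2]>.06)))
reg=(W[...,1]>.14)&(W[...,1]<.23)&(W[...,0]<.7)&(W[...,0]>.5)
print("cyl",rect(reg&(W[...,2]>.08)))
reg=(W[...,1]>.2)&(W[...,1]<.35)&(W[...,0]<.55)&(W[...,0]>.35)
print("gauge",rect(reg&(W[...,2]>.08)))
```

```text
lid (((602.849365234375, 52.18229675292969), (165.55413818359375, 147.54812622070312), 87.97943115234375), array([0.5992, 0.0578, 0.097 ]), np.int64(4795))
bar (((593.0361938476562, -59.74235153198242), (57.964393615722656, 14.19359302520752), 88.15519714355469), array([ 0.5922, -0.0595,  0.1416]), np.int64(240))
[0.5309 0.1352 0.097 ]
[ 0.5249 -0.0191  0.097 ]
[ 0.6634 -0.0221  0.097 ]
[0.6669 0.132  0.097 ]
bar ends [ 0.5908 -0.0302  0.144 ] [ 0.5897 -0.0901  0.144 ]
jar (((593.11083984375, -148.9150390625), (42.30640411376953, 44.62440490722656), 43.38139724731445), array([ 0.5923, -0.1481,  0.0703]), np.int64(353))
cyl (((569.33544921875, 195.96560668945312), (42.87939453125, 42.70442581176758), 25.805217742919922), array([0.5688, 0.1958, 0.0895]), np.int64(318))
gauge (((471.6007995605469, 302.8137512207031), (28.390892028808594, 58.212371826171875), 67.81505584716797), array([0.4704, 0.2999, 0.1173]), np.int64(496))
```

Run:
```python
from h import *
i=r.camera_info("top"); d=np.load("top_d.npy"); E=np.array(i["extrinsics"])
for n in ["top","scene"]:
    i=r.camera_info(n); d=np.load(n+"_d.npy"); E=np.array(i["extrinsics"])
    v,u=np.mgrid[0:384,0:512]; C=np.stack([(u-i["cx"])/i["fx"]*d,(v-i["cy"])/i["fy"]*d,d],-1)
    W=((C-E[:3,3])@E[:3,:3])[d>0]
    for t in np.linspace(0,1,9):
        p=np.array([.163,.629])*(1-t)+t*np.array([.59,-.06])
        m=np.hypot(*(W[:,:2]-p).T)<.11
        print(n,p.round(2),m.sum(), W[m][:,2].max().round(3) if m.any() else None)
p=np.array([.59,-.061,.245]);s=r.get_state();R=np.array(s["orientation"])
print(R.T@(p-np.array(s["tcp_pos"]))*1000)
```

```text
top [0.16 0.63] 2495 -0.861
top [0.22 0.54] 2040 -0.784
top [0.27 0.46] 2729 0.015
top [0.32 0.37] 4341 0.015
top [0.38 0.28] 6142 0.139
top [0.43 0.2 ] 7735 0.132
top [0.48 0.11] 7971 0.103
top [0.54 0.03] 8275 0.147
top [ 0.59 -0.06] 7341 0.148
scene [0.16 0.63] 664 0.302
scene [0.22 0.54] 169 -0.865
scene [0.27 0.46] 648 0.014
scene [0.32 0.37] 2079 0.014
scene [0.38 0.28] 4089 0.14
scene [0.43 0.2 ] 5190 0.139
scene [0.48 0.11] 6185 0.103
scene [0.54 0.03] 8251 0.148
scene [ 0.59 -0.06] 8698 0.148
[ 3.03108430e-01 -5.61487943e+02  5.86508272e+02]
```

Path is clear at z 0.245 (tallest thing 0.148).

```bash
python3 -m handwheel '[[[0,-40,42,0.10,0,0,1],[0,-80,84,0.20,0,0,1],[0,-120,126,0.30,0,0,1],[0,-160,168,0.40,0,0,1],[0,-200,209,0.5,0,0,1],[0,-240,251,0.6,0,0,1],[0,-280,293,0.7,0,0,1],[0,-320,335,0.8,0,0,1],[0,-360,376,0.9,0,0,1],[0,-400,418,1.0,0,0,1],[0,-440,460,1.1,0,0,1],[0,-480,502,1.2,0,0,1],[0,-520,544,1.3,0,0,1],[0,-562,586,1.35,0,0,1],[0,-562,586,1.35,0,0,1],[0,-562,586,1.35,0,0,1]]]' 60
python3 - <<'E'
from h import *
np.set_printoptions(precision=4,suppress=True)
s=r.get_state(); print(s["time_s"],s["tcp_pos"],s["orientation"],s["qpos"])
i=r.camera_info("wrist"); im,d=r.camera("wrist"); save("w1.png",im)
E=np.array(i["extrinsics"]); print(E, i["fx"])
v,u=np.mgrid[0:384,0:512]; C=np.stack([(u-i["cx"])/i["fx"]*d,(v-i["cy"])/i["fy"]*d,d],-1)
W=(C-E[:3,3])@E[:3,:3]
m=(W[...,2]>.13)&(W[...,2]<.16)&(d>.05)
n,l,st,_=cv2.connectedComponentsWithStats(m.astype(np.uint8))
for k in range(1,n):
    if st[k,4]>100: print(st[k],cv2.minAreaRect((W[l==k][:,:2]*1000).astype(np.float32)),np.median(W[l==k],0))
for q,z in [("knob_grip",.132),("button_top",.034),("lid_lip",.093)]:
    for o in r.spot_point("wrist",q)[:2]: print(q,o["p"],o["position"],ray(i,*o["position"],z))
E
```

```text
time_s: 2.8
tcp_pos: [0.5893, -0.0612, 0.2451]
orientation: [[-0.001, 0.999, -0.032], [0.0, -0.032, -0.999], [-1.0, -0.001, -0.0]]
wrist_force: [-0.4, -0.1, -0.8]
gripper_width: 1.0
2.8 [ 0.5893 -0.0612  0.2451] [[-0.0006  0.9995 -0.0321]
 [ 0.     -0.0321 -0.9995]
 [-1.     -0.0006 -0.    ]] [-0.6032  0.26    0.7624  1.6416 -0.1846  1.3148  0.1573]
[[ 0.9995 -0.0326 -0.0006 -0.5908]
 [-0.0313 -0.963   0.2676 -0.0752]
 [-0.0093 -0.2675 -0.9635  0.3677]
 [ 0.      0.      0.      1.    ]] 324.09790558636183
[ 263  161   19   79 1457] ((595.647705078125, -62.416542053222656), (59.49726104736328, 13.92903995513916), 88.1361312866211) [ 0.5955 -0.0601  0.1439]
[503 267   9  39 169] ((792.411376953125, -146.05630493164062), (5.666214466094971, 35.25453567504883), 7.410618782043457) [ 0.7935 -0.1508  0.1312]
knob_grip 0.62 [270.5, 200.7] [ 0.5945 -0.0642  0.132 ]
lid_lip 0.59 [184.4, 42.7] [0.53   0.0575 0.093 ]
```

View pics/w1.png

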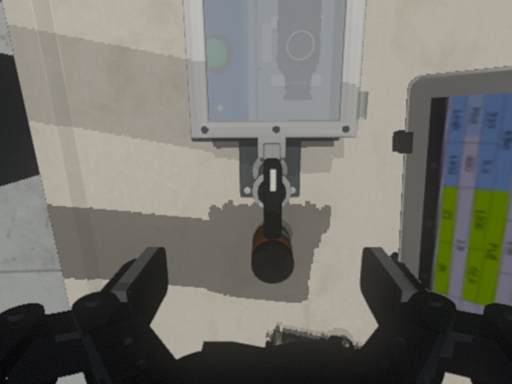

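```bash
python3 -m handwheel '[[[30,5,0,0,0,0,1],[60,5,0,0,0,0,1],[90,5,0,0,0,0,1],[113,5,0,0,0,0,1],[113,5,0,0,0,0,1],[113,5,0,0,0,0,0],[113,5,0,0,0,0,0],[113,5,0,0,0,0,0],[113,5,0,0,0,0,0],[113,5,0,0,0,0,0],[113,5,0,0,0,0,0],[113,5,0,0,0,0,0]]]' 80
python3 - <<'E'
from h import *
im,d=r.camera("wrist"); save("w2.png",im)
print(r.get_state()["moment"])
E
```

```text
time_s: 4.5
tcp_pos: [0.5955, -0.0616, 0.1331]
orientation: [[0.002, 0.999, -0.032], [-0.0, -0.032, -0.999], [-1.0, 0.002, 0.0]]
wrist_force: [5.6, -0.2, 5.3]
gripper_width: 0.15
[ 0.00161846 -0.97391613  0.06865182]
```

View pics/w2.png

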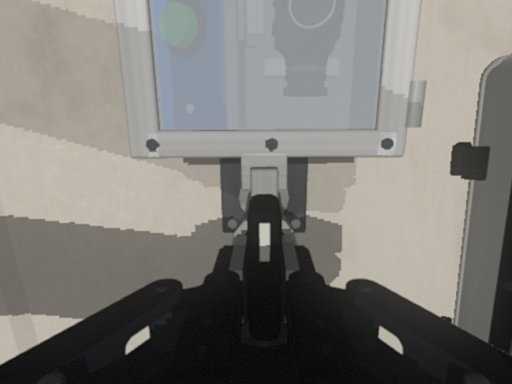

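```bash
python3 -m handwheel '[[[0,1,0,-0.08,0,0,0],[0,1,0,-0.16,0,0,0],[0,1,0,-0.24,0,0,0],[0,1,0,-0.34,0,0,0],[0,1,0,-0.45,0,0,0],[0,1,0,-0.56,0,0,0],[0,1,0,-0.67,0,0,0],[0,1,0,-0.78,0,0,0],[0,1,0,-0.89,0,0,0],[0,1,0,-1.0,0,0,0],[0,1,0,-1.11,0,0,0],[0,1,0,-1.2,0,0,0],[0,1,0,-1.26,0,0,0],[0,1,0,-1.26,0,0,0],[0,1,0,-1.26,0,0,0]]]'
python3 - <<'E'
from h import *
im,d=r.camera("wrist"); save("w3.png",im)
im,d=r.camera("scene"); save("s3.png",im[100:340,150:470])
print(r.get_state()["moment"],r.get_state()["qpos"])
E
```

```text
time_s: 6.42
tcp_pos: [0.5945, -0.0626, 0.133]
orientation: [[-0.001, 0.337, 0.941], [-0.0, 0.941, -0.337], [-1.0, -0.001, -0.001]]
wrist_force: [-4.7, -2.3, 11.8]
gripper_width: 0.144
[-0.46476705  1.01835086 -0.18858491] [-0.37210667  0.33480982  0.48951746  1.75088518 -0.17364945  1.10037025
  1.40041956]
```

View pics/w3.png

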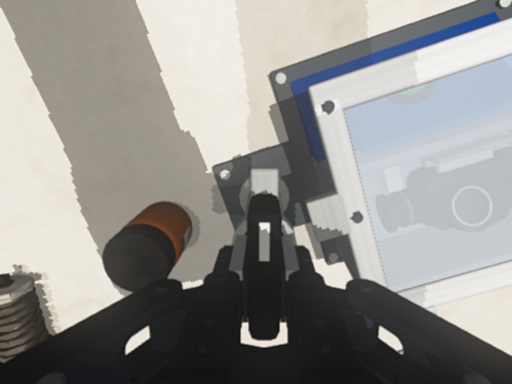

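View pics/s3.png

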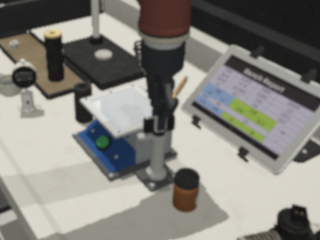

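```bash
python3 -m handwheel '[[[0,1,0,0,0,0,0.5],[0,1,0,0,0,0,0.6],[0,1,0,0,0,0,0.6],[0,1,0,0,0,0,0.6],[-25,1,0,0,0,0,0.6],[-60,1,0,0,0,0,0.6],[-110,1,0,0,0,0,0.6],[-130,0,0,0,0,0,0.2],[-130,0,0,0,0,0,0]]]' 40
python3 - <<'E'
from h import *
im,d=r.camera("wrist"); save("w4.png",im)
im,d=r.camera("top"); save("t4.png",im[80:280,180:440])
print(r.get_state()["moment"])
E
```

```text
time_s: 7.65
tcp_pos: [0.5961, -0.0618, 0.2639]
orientation: [[0.003, 0.336, 0.942], [0.0, 0.942, -0.336], [-1.0, 0.001, 0.003]]
wrist_force: [-0.3, -0.0, -0.6]
gripper_width: 0.179
[ 0.04459238  0.01040061 -0.02405694]
```

View pics/w4.png

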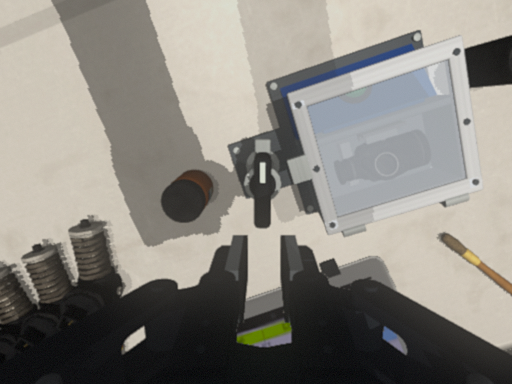

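View pics/t4.png

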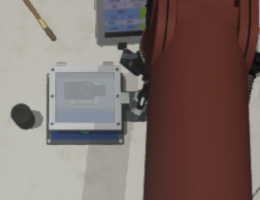

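```bash
python3 -m handwheel '[[[0,16,-45,-0.1,0,0,0],[0,33,-89,-0.2,0,0,0],[0,50,-134,-0.31,0,0,0],[0,66,-178,-0.31,0,0,0],[0,66,-178,-0.31,0,0,0]]]'
python3 - <<'E'
from h import *
print(r.get_state()["qpos"])
E
```

```text
time_s: 8.38
tcp_pos: [0.4474, 0.0627, 0.2611]
orientation: [[-0.002, 0.028, 1.0], [0.0, 1.0, -0.028], [-1.0, 0.0, -0.002]]
wrist_force: [-0.4, 0.1, 0.0]
gripper_width: -0.001
[-0.59737747 -0.10221428  0.33750831  1.90973514  0.03394867  1.33050209
  1.27319648]
```

```bash
python3 -m handwheel '[[[0,0,0,0,-0.15,0,0],[0,0,0,0,-0.3,0,0],[0,0,0,0,-0.45,0,0],[0,0,0,0,-0.6,0,0],[0,0,0,0,-0.785,0,0],[0,0,0,0,-0.785,0,0],[0,0,0,0,-0.785,0,0]]]'
python3 - <<'E'
from h import *
np.set_printoptions(precision=4,suppress=True)
print(r.get_state()["qpos"])
i=r.camera_info("wrist"); im,d=r.camera("wrist"); save("w5.png",im)
for q,z in [("button_top",.034),("lid_lip",.093)]:
    for o in r.spot_point("wrist",q)[:2]: print(q,o["p"],o["position"],ray(i,*o["position"],z),pix2world("w",i,d,*o["position"]))
E
```

```text
time_s: 9.25
tcp_pos: [0.4833, 0.0448, 0.2062]
orientation: [[0.611, 0.087, 0.787], [-0.053, 0.996, -0.069], [-0.79, 0.0, 0.613]]
wrist_force: [8.9, 0.9, -19.9]
gripper_width: -0.002
[-0.3724 -0.3795 -0.0143  2.3983  0.5221  0.5829  0.7359]
button_top 0.9 [286.4, 115.5] [0.5431 0.0602 0.034 ] [0.5422 0.0602 0.0352]
lid_lip 0.59 [286.9, 156.3] [0.534  0.0584 0.093 ] [0.5313 0.0583 0.0955]
```

View pics/w5.png

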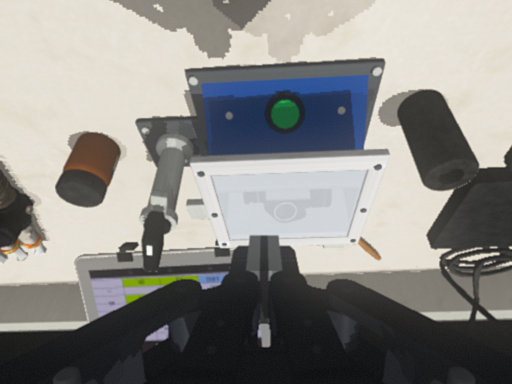

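```bash
cat > kin.py <<'E'
from h import *
from scipy.optimize import least_squares
from scipy.spatial.transform import Rotation as Ro
D=[([-1.417,.333,.04,1.465,-.013,1.343,-.059],[.1625,.6289,.2444],[[-.0003,.2501,.9682],[-.0016,.9682,-.2502],[-1,-.0016,.0001]]),
([-0.6032,0.26,0.7624,1.6416,-0.1846,1.3148,0.1573],[.5893,-.0612,.2451],[[-.0006,.9995,-.0321],[0,-.0321,-.9995],[-1,-.0006,0]]),
([-0.37210667,0.33480982,0.48951746,1.75088518,-0.17364945,1.10037025,1.40041956],[.5945,-.0626,.133],[[-.001,.337,.941],[0,.941,-.337],[-1,-.001,-.001]]),
([-0.59737747,-0.10221428,0.33750831,1.90973514,0.03394867,1.33050209,1.27319648],[.4474,.0627,.2611],[[-.002,.028,1],[0,1,-.028],[-1,0,-.002]]),
([-0.3724,-0.3795,-0.0143,2.3983,0.5221,0.5829,0.7359],[.4833,.0448,.2062],[[.611,.087,.787],[-.053,.996,-.069],[-.79,0,.613]])]
def fk(p,q):
    h,a,b,t,o1,o2,o3,o4=p[:8]; sg=p[8:12]
    M=np.eye(3); x=np.zeros(3)
    def tr(v):
        nonlocal x; x=x+M@np.array(v)
    def z(s,i):
        nonlocal M; M=M@Ro.from_rotvec([0,0,s*q[i]]).as_matrix()
    def y(i):
        nonlocal M; M=M@Ro.from_rotvec([0,q[i],0]).as_matrix()
    z(sg[0],0);tr([o1,0,h]);y(1);z(sg[1],2);tr([o2,0,a]);y(3);z(sg[2],4);tr([o3,0,b]);y(5);z(sg[3],6);tr([o4,0,t])
    return x,M
def RT(M,c): # tool x=local z, y = +-local y rotated
    return M@c
if __name__=="__main__":
    import itertools
    best=None
    for sg in itertools.product([1,-1],repeat=4):
        f=lambda p:np.concatenate([np.concatenate([(fk(np.r_[p,sg],q)[0]-np.array(x)),.2*(fk(np.r_[p,sg],q)[1][:,2]-np.array(R)[:,0])]) for q,x,R in D])
        s=least_squares(f,[.3,.4,.4,.2,0,0,0,0])
        print(sg,s.cost,s.x.round(4))
E
python3 kin.py; python3 -c "
from plant import r
s=r.get_state();print(s['time_s'],s['wrist_force'],s['moment'],s['qpos'],s['joint_torque'])"
```

```text
(1, 1, 1, 1) 0.49345919726800985 [ 0.1913 -0.2465 -0.0566  0.0295  0.2738  0.1589 -0.3088  0.2546]
(1, 1, 1, -1) 0.49718738083677294 [ 1.0013  0.0227  0.4292  0.683  -0.3174  0.2662 -0.0443  0.2913]
(1, 1, -1, 1) 0.3822344883612231 [-0.0046 -0.7535  0.0051 -0.3455 -0.2149  0.4087 -0.7326  0.0977]
(1, 1, -1, -1) 0.3275493311356125 [-0.2569 -0.7065  0.4035 -0.3615 -0.6871  0.4357 -1.1027  0.2539]
(1, -1, 1, 1) 0.26511708253637917 [ 0.0282 -0.3451 -0.09    0.1019  0.1837  0.0941 -0.6886  0.4074]
(1, -1, 1, -1) 0.4252692977881249 [ 0.3905 -0.4679 -0.6292  0.0923  0.7937 -0.0039 -0.1804  0.0409]
(1, -1, -1, 1) 0.2665943354168404 [ 0.1489 -0.2567 -0.5321  0.3986  0.4199  0.2477 -0.6355  0.3313]
(1, -1, -1, -1) 0.33530898796406955 [-0.4368 -0.5482 -0.9611 -0.1546  0.9034  0.0846 -0.7941  0.0926]
(-1, 1, 1, 1) 0.05450998443601482 [-0.1051  0.2003 -0.3774  0.1786  0.8022 -0.1409 -0.1878 -0.0724]
(-1, 1, 1, -1) 0.059566816663142 [-0.2163  0.203  -0.4123  0.1219  0.8604 -0.1207 -0.2375  0.0094]
(-1, 1, -1, 1) 0.04819151067403202 [ 0.0792  0.317  -0.3163  0.255   0.9126 -0.241   0.0528 -0.0623]
(-1, 1, -1, -1) 0.04752177541043446 [ 0.0479  0.3643 -0.2913  0.2775  0.9048 -0.1933  0.0241  0.0637]
(-1, -1, 1, 1) 0.01270620915870617 [-0.0556  0.3562  0.378   0.1898 -0.0362  0.0756 -0.2626 -0.0492]
(-1, -1, 1, -1) 0.014955305743859355 [-0.1016  0.3685  0.4484  0.1891 -0.1176  0.0845 -0.3284 -0.0111]
(-1, -1, -1, 1) 0.0014550060675402876 [ 0.3403  0.5093  0.5893  0.3932 -0.0696 -0.0067  0.0482 -0.0047]
(-1, -1, -1, -1) 0.0010973151977251752 [ 0.3131  0.5119  0.5823  0.381  -0.0564  0.      0.0354  0.0196]
9.4 [0.0597714  0.10177114 0.07892689] [ 0.04379139  0.68644568 -0.01309056] [-0.38300058 -0.37889815 -0.0130971   2.39680805  0.51325995  0.58668222
  0.74571825] [ -0.96004117 -12.65663177  -0.25609083 -42.37345576   3.60103615
  -3.4507674   -2.30112277]
```

```bash
cat > kin2.py <<'E'
from kin import *
def fk2(p,q):
    # p: h,a,b,t, yaw, offsets x for elbow/wrist/base, axis tilts none; z-lines
    h,a,b,t,yaw,o1,o2,o3,o4,bx,by=p[:11]
    x,M=fk([h,a,b,t,o1,o2,o3,o4,-1,-1,-1,-1],q)
    Y=Ro.from_euler("z",yaw).as_matrix()
    return Y@x+np.array([bx,by,0]),Y@M
def fit(reg=.02):
    s=r.get_state(); DD=D[:4]+[(s["qpos"],s["tcp_pos"],s["orientation"])]
    f=lambda p:np.concatenate([reg*np.array(p[4:11])]+[np.concatenate([(fk2(p,q)[0]-np.array(x)),.2*(fk2(p,q)[1][:,2]-np.array(R)[:,0])]) for q,x,R in DD])
    s=least_squares(f,[.33,.4,.4,.25]+[0]*7); return s,DD
if __name__=="__main__":
    s,DD=fit(); print(s.cost,s.x.round(4))
    for q,x,R in DD:
        X,M=fk2(s.x,q); print((X-np.array(x)).round(4),(M[:,2]-np.array(R)[:,0]).round(3), np.linalg.inv(M).dot(np.array(R)).round(2).tolist())
E
python3 kin2.py
```

```text
5.823581842026344e-05 [ 0.2697  0.4966  0.526   0.3592 -0.0494 -0.0148 -0.0031  0.0147  0.007
  0.012  -0.0023]
[-0.0004 -0.0019  0.0037] [0.001 0.002 0.   ] [[0.0, -1.0, -0.05], [0.0, 0.05, -1.0], [1.0, 0.0, 0.0]]
[-0.0009  0.     -0.0019] [-0.  0.  0.] [[-0.0, -1.0, -0.05], [-0.0, 0.05, -1.0], [1.0, -0.0, -0.0]]
[ 0.0024 -0.001  -0.0048] [-0. -0.  0.] [[-0.0, -1.0, -0.05], [-0.0, 0.05, -1.0], [1.0, 0.0, -0.0]]
[-0.0009  0.0043  0.0026] [-0.  0.  0.] [[0.0, -1.0, -0.05], [-0.0, 0.05, -1.0], [1.0, 0.0, -0.0]]
[-0.0003 -0.0013  0.0004] [-0.003 -0.03   0.   ] [[-0.03, -1.0, -0.04], [0.0, 0.04, -1.0], [1.0, -0.03, -0.0]]
```

```bash
cat > plan.py <<'E'
from kin2 import *
s,DD=fit(); P=s.x
lo=np.array([-2.58,-.38,-1.3,.25,-1.5,.08,-2.65])+.04; hi=np.array([2.58,2.09,1.39,2.4,4.64,2.09,2.65])-.04
C=np.array([[0,-1,-.05],[0,.05,-1],[1,0,0]])
def ik(pos,R,seeds):
    best=None
    for q0 in seeds:
        f=lambda q:(lambda X,M:np.r_[X-pos,.3*((M@C)-R).ravel(),])(*fk2(P,q))
        o=least_squares(f,np.clip(q0,lo+1e-3,hi-1e-3),bounds=(lo,hi),xtol=1e-10,max_nfev=60)
        if best is None or o.cost<best.cost: best=o
        if best.cost<1e-7: break
    return best
yaw=-.03; J=np.array([[np.cos(yaw),-np.sin(yaw),0],[np.sin(yaw),np.cos(yaw),0],[0,0,1]])
B=np.array([.5415,.0595,.0345]); O=B-J@np.array([-.068,0,.034])
def frame(sx,sy,roll): # d in jig frame: tilt sx,sy
    d=np.array([sx,sy,-np.sqrt(1-sx*sx-sy*sy)]); d=J@d
    y=np.array([0,1,0.]); y=J@y; y-=d*(d@y); y/=np.linalg.norm(y); z=np.cross(d,y)
    R=np.stack([d,y,z],1); return R@Ro.from_rotvec([roll,0,0]).as_matrix()
def clear(T,R,aft=.002):
    # min distance between lip front edge over its sweep and body box/fingers (tool coords)
    m=[9,9,9]
    for a in np.linspace(0,1.2,40):
        yy=np.linspace(-.076,.076,39)
        for rad in [.142,.12,.09]:
          for dz in ([-.004,.004]):
            X=np.stack([.064-rad*np.cos(a)+dz*np.sin(a)+0*yy,yy,.093+rad*np.sin(a)+dz*np.cos(a)+0*yy],1)
            L=((J@X.T).T+O-T)@R
            bx=np.maximum(0,np.maximum(L[:,0]-(-.059),-.35-L[:,0])); by=np.maximum(0,abs(L[:,1])-.0425); bz=np.maximum(0,abs(L[:,2])-.038)
            m[0]=min(m[0],np.sqrt(bx**2+by**2+bz**2).min())
            fx=np.maximum(0,np.maximum(L[:,0]-.014,-.059-L[:,0])); fy=np.maximum(0,abs(L[:,1])-.03); fz=np.maximum(0,abs(L[:,2])-.011)
            m[1]=min(m[1],np.sqrt(fx**2+fy**2+fz**2).min())
            m[2]=min(m[2],np.linalg.norm(L-np.array([-.13,0,-.068]),axis=1).min())
    return m
if __name__=="__main__":
    seeds=[x[0] for x in DD[::-1]]
    for sx in [.35,.42,.5,.57,.64]:
        for sy in [0,-.2,-.35,-.5,-.6]:
            if sx*sx+sy*sy>.75: continue
            for roll in [0]:
                R=frame(sx,sy,roll); T=B-.009*R[:,0]
                o=ik(T,R,seeds); X,M=fk2(P,o.x)
                e=np.linalg.norm(X-T); e2=np.linalg.norm(M@C-R)
                if e<.01 and e2<.05: print(sx,sy,roll,"err",e.round(4),e2.round(3),o.x.round(2),"clr",np.round(clear(T,R),3))
E
python3 plan.py
```

```text
0.35 0 0 err 0.0 0.002 [-0.6   0.14  0.37  2.23  0.06  0.44  1.25] clr [0.    0.    0.107]
0.35 -0.2 0 err 0.0 0.002 [-0.82  0.2   0.42  2.19  0.47  0.56  0.71] clr [0.    0.    0.106]
0.35 -0.35 0 err 0.0 0.002 [-0.67  0.26  0.15  2.15  0.73  0.72  0.38] clr [0.    0.    0.104]
0.35 -0.5 0 err 0.0 0.002 [-0.95  0.38  0.35  2.1   0.75  0.84  0.25] clr [0.    0.002 0.102]
0.35 -0.6 0 err 0.0 0.002 [-0.85  0.44  0.17  2.06  0.86  0.99  0.08] clr [0.    0.004 0.1  ]
0.42 0 0 err 0.0 0.002 [-0.51  0.11  0.26  2.29  0.22  0.33  1.09] clr [0.    0.003 0.113]
0.42 -0.2 0 err 0.0 0.002 [-0.35  0.17 -0.1   2.25  0.8   0.54  0.39] clr [0.    0.004 0.112]
0.42 -0.35 0 err 0.0 0.002 [-0.73  0.25  0.18  2.21  0.87  0.68  0.2 ] clr [0.    0.005 0.111]
0.42 -0.5 0 err 0.0 0.002 [-0.85  0.36  0.2   2.15  0.92  0.85  0.03] clr [0.    0.007 0.108]
0.42 -0.6 0 err 0.0 0.002 [-0.4   0.46 -0.36  2.11  1.15  1.13 -0.2 ] clr [0.    0.009 0.106]
0.5 0 0 err 0.0 0.002 [-0.65  0.09  0.36  2.36  0.5   0.22  0.78] clr [0.    0.008 0.12 ]
0.5 -0.2 0 err 0.0 0.002 [-0.79  0.16  0.31  2.32  0.96  0.46  0.16] clr [
[... 169 characters left out ...]
 0.76 -0.13] clr [0.    0.013 0.115]
0.5 -0.6 0 err 0.0 0.002 [-0.55  0.46 -0.24  2.16  1.22  1.11 -0.38] clr [0.    0.016 0.113]
0.57 -0.2 0 err 0.005 0.015 [-0.65  0.16  0.13  2.36  1.24  0.48 -0.15] clr [0.    0.013 0.125]
0.57 -0.35 0 err 0.0 0.002 [-0.44  0.25 -0.21  2.33  1.32  0.74 -0.33] clr [0.    0.015 0.123]
0.57 -0.5 0 err 0.0 0.002 [-0.53  0.38 -0.23  2.26  1.32  0.98 -0.46] clr [0.    0.018 0.121]
0.57 -0.6 0 err 0.0 0.002 [-1.03  0.49  0.23  2.2   1.17  0.97 -0.51] clr [0.    0.021 0.12 ]
0.64 -0.35 0 err 0.0046 0.014 [-0.83  0.28  0.14  2.36  1.41  0.71 -0.53] clr [0.    0.019 0.129]
0.64 -0.5 0 err 0.0 0.002 [-1.08  0.43  0.29  2.3   1.31  0.86 -0.64] clr [0.    0.023 0.127]
```

```bash
cat > plan2.py <<'E'
from plan import *
seeds=[x[0] for x in DD[::-1]]
for sx in [.46,.5,.54]:
  for sy in [0,-.1,-.2,-.3]:
    for off in [.008,.012]:
      for roll in [-.3,0,.3]:
        R=frame(sx,sy,roll); R0=frame(sx,sy,0); T=B-.008*R[:,0]-off*R0[:,2]*1
        c=clear(T,R)
        if c[0]<.001: continue
        o=ik(T,R,seeds); X,M=fk2(P,o.x)
        print(sx,sy,off,roll,"err",np.linalg.norm(X-T).round(4),np.linalg.norm(M@C-R).round(3),o.x.round(2),np.round(c,3))
R0=frame(.5,0,0);print(R0)
E
python3 plan2.py
```

```text
0.5 0 0.012 0 err 0.0055 0.016 [-0.44  0.1   0.15  2.36  0.57  0.23  0.72] [0.002 0.02  0.129]
0.54 0 0.008 0 err 0.0132 0.039 [-0.51  0.1   0.2   2.36  0.69  0.2   0.58] [0.002 0.018 0.129]
0.54 0 0.012 0 err 0.0153 0.046 [-0.51  0.11  0.21  2.36  0.69  0.21  0.59] [0.005 0.022 0.132]
0.54 -0.1 0.012 0 err 0.0108 0.032 [-0.57  0.13  0.15  2.36  1.03  0.34  0.15] [0.002 0.022 0.132]
0.54 -0.3 0.012 -0.3 err 0.0 0.002 [-0.43  0.22 -0.18  2.35  1.26  0.65  0.07] [0.002 0.016 0.132]
[[ 4.99775017e-01  2.99955002e-02  8.65635722e-01]
 [-1.49977501e-02  9.99550034e-01 -2.59768652e-02]
 [-8.66025404e-01  4.63264413e-19  5.00000000e-01]]
```

```bash
cat > plan3.py <<'E'
from plan import *
seeds=[x[0] for x in DD[::-1]]
for sx in [.42,.45,.48,.5]:
    R=frame(sx,0,0)
    for out in [0,.04,.08,.12]:
        T=B-(.008+out)*R[:,0]-.012*R[:,2]
        o=ik(T,R,seeds); X,M=fk2(P,o.x)
        print(sx,out,T.round(3),"err",np.linalg.norm(X-T).round(4),np.linalg.norm(M@C-R).round(3),o.x.round(2))
    print(sx,clear(B-.008*R[:,0]-.012*R[:,2],R))
E
python3 plan3.py; python3 -c "
from plant import r
s=r.get_state();print(s['time_s'],s['tcp_pos'],s['orientation'])"
```

```text
0.42 0 [0.527 0.06  0.037] err 0.0 0.002 [-0.54  0.1   0.28  2.31  0.24  0.32  1.06]
0.42 0.04 [0.51  0.06  0.073] err 0.0 0.002 [-0.33 -0.01  0.06  2.32  0.26  0.42  1.05]
0.42 0.08 [0.494 0.061 0.109] err 0.0 0.002 [-0.58 -0.12  0.27  2.33  0.3   0.53  1.01]
0.42 0.12 [0.477 0.061 0.146] err 0.0 0.002 [-0.54 -0.21  0.21  2.32  0.29  0.63  1.01]
0.42 [np.float64(0.0), np.float64(0.015024758956369236), np.float64(0.12252703443217688)]
0.45 0 [0.527 0.06  0.036] err 0.0 0.002 [-0.63  0.1   0.36  2.34  0.31  0.27  0.98]
0.45 0.04 [0.509 0.06  0.072] err 0.0 0.002 [-0.66 -0.02  0.36  2.35  0.36  0.38  0.93]
0.45 0.08 [0.491 0.061 0.108] err 0.0 0.002 [-0.52 -0.13  0.21  2.36  0.34  0.49  0.96]
0.45 0.12 [0.473 0.062 0.143] err 0.0 0.002 [-0.33 -0.23  0.02  2.35  0.24  0.58  1.06]
0.45 [np.float64(0.0), np.float64(0.01681971445025411), np.float64(0.12500160934682733)]
0.48 0 [0.527 0.06  0.036] err 0.0007 0.003 [-0.41  0.09  0.12  2.36  0.52  0.24  0.78]
0.48 0.04 [0.508 0.061 0.071] err 0.0052 0.015 [-0.24 -0.02 -0.05  2.36  0.38  0.35  0.92]
0.48 0.08 [0.489 0.061 0.106] err 0.0074 0.0
[... 199 characters left out ...]
315120215492), np.float64(0.1274066285483963)]
0.5 0 [0.527 0.06  0.035] err 0.0055 0.016 [-0.44  0.1   0.15  2.36  0.57  0.23  0.72]
0.5 0.04 [0.507 0.061 0.07 ] err 0.0105 0.03 [-0.24 -0.01 -0.05  2.36  0.42  0.34  0.88]
0.5 0.08 [0.487 0.061 0.105] err 0.0132 0.038 [-0.19 -0.12 -0.11  2.36  0.3   0.44  0.99]
0.5 0.12 [0.467 0.062 0.139] err 0.0136 0.038 [-0.19 -0.23 -0.11  2.36  0.23  0.55  1.06]
0.5 [np.float64(0.0016543083188992997), np.float64(0.01983974596215563), np.float64(0.1290229629929038)]
9.4 [0.48181142 0.04991895 0.20552015] [[ 6.06704564e-01  7.49742346e-02  7.91383874e-01]
 [-4.56344853e-02  9.97185471e-01 -5.94863865e-02]
 [-7.93616447e-01 -2.37335432e-05  6.08418387e-01]]
```

```bash
python3 -m handwheel '[[[0,0,0,0,0.15,0,0],[0,0,0,0,0.3,0,0],[0,0,0,0,0.3,0,0],[0,0,0,0,0.3,0,0]]]'
cat > tgt.py <<'E'
from plan import *
import sys
sx=float(sys.argv[1]); off=float(sys.argv[2])
st=r.get_state(); X=np.array(st["tcp_pos"]); Rc=np.array(st["orientation"])
R=frame(sx,0,0); print("qpos",np.round(st["qpos"],3))
rv=Ro.from_matrix(Rc.T@R).as_rotvec()
for out in [.12,.08,.04,.02,.005,0,-.008]:
    T=B-(.014+out)*R[:,0]-off*R[:,2]
    print("tip out",out,"T",T.round(3),"shift mm",(Rc.T@(T-X)*1000).round(1),"turn",rv.round(3))
E
python3 tgt.py .45 .012
```

```text
time_s: 9.9
tcp_pos: [0.4806, 0.0494, 0.2047]
orientation: [[0.346, 0.076, 0.935], [-0.027, 0.997, -0.071], [-0.938, -0.0, 0.347]]
wrist_force: [-0.9, -0.3, 0.3]
gripper_width: -0.001
qpos [-0.498 -0.234  0.187  2.184  0.229  0.869  1.065]
tip out 0.12 T [0.471 0.062 0.149] shift mm [ 48.6  11.4 -29.8] turn [-0.042 -0.112  0.019]
tip out 0.08 T [0.489 0.061 0.113] shift mm [ 88.4  12.3 -25.3] turn [-0.042 -0.112  0.019]
tip out 0.04 T [0.506 0.061 0.077] shift mm [128.1  13.1 -20.9] turn [-0.042 -0.112  0.019]
tip out 0.02 T [0.515 0.06  0.059] shift mm [148.   13.6 -18.6] turn [-0.042 -0.112  0.019]
tip out 0.005 T [0.522 0.06  0.046] shift mm [162.9  13.9 -17. ] turn [-0.042 -0.112  0.019]
tip out 0 T [0.524 0.06  0.042] shift mm [167.9  14.  -16.4] turn [-0.042 -0.112  0.019]
tip out -0.008 T [0.528 0.06  0.034] shift mm [175.8  14.1 -15.5] turn [-0.042 -0.112  0.019]
```

```bash
python3 -m handwheel '[[[25,6,-20,-0.04,-0.11,0.02,0],[49,11,-30,-0.04,-0.11,0.02,0],[70,12,-27,-0.04,-0.11,0.02,0],[88,12,-25,-0.04,-0.11,0.02,0],[108,13,-23,-0.04,-0.11,0.02,0],[128,13,-21,-0.04,-0.11,0.02,0],[128,13,-21,-0.04,-0.11,0.02,0],[128,13,-21,-0.04,-0.11,0.02,0]]]'
python3 tgt.py .45 .012
python3 - <<'E'
from h import *
i=r.camera_info("wrist"); im,d=r.camera("wrist"); save("w6.png",im)
for q,z in [("button_top",.034),("lid_lip",.093)]:
    for o in r.spot_point("wrist",q)[:2]: print(q,o["p"],o["position"],ray(i,*o["position"],z),pix2world("w",i,d,*o["position"]))
im,d=r.camera("scene"); save("s6.png",cv2.resize(im[130:330,170:430],None,fx=2.5,fy=2.5))
E
```

```text
time_s: 10.9
tcp_pos: [0.507, 0.0606, 0.0792]
orientation: [[0.449, 0.032, 0.893], [-0.012, 0.999, -0.03], [-0.893, 0.003, 0.45]]
wrist_force: [0.6, -0.2, 0.6]
gripper_width: -0.002
qpos [-0.46  -0.038  0.15   2.358  0.398  0.406  0.896]
tip out 0.12 T [0.471 0.062 0.149] shift mm [-78.5   0.1  -1.3] turn [-0.003 -0.    -0.002]
tip out 0.08 T [0.489 0.061 0.113] shift mm [-38.5   0.   -1.3] turn [-0.003 -0.    -0.002]
tip out 0.04 T [0.506 0.061 0.077] shift mm [ 1.5 -0.  -1.3] turn [-0.003 -0.    -0.002]
tip out 0.02 T [0.515 0.06  0.059] shift mm [21.5 -0.1 -1.3] turn [-0.003 -0.    -0.002]
tip out 0.005 T [0.522 0.06  0.046] shift mm [36.5 -0.1 -1.3] turn [-0.003 -0.    -0.002]
tip out 0 T [0.524 0.06  0.042] shift mm [41.5 -0.1 -1.3] turn [-0.003 -0.    -0.002]
tip out -0.008 T [0.528 0.06  0.034] shift mm [49.5 -0.1 -1.3] turn [-0.003 -0.    -0.002]
button_top 0.62 [263.8, 239.4] [0.54265258 0.05962287 0.034     ] [0.49919791 0.06088955 0.07068335]
lid_lip 0.6 [259.2, 328.3] [0.53685847 0.05742289 0.093     ] [0.53066444 0.05770246 0.09596707]
```

View pics/w6.png

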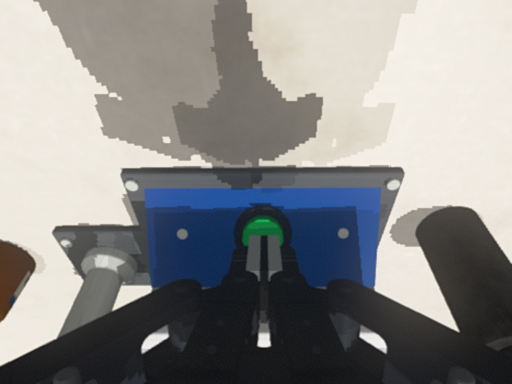

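View pics/s6.png

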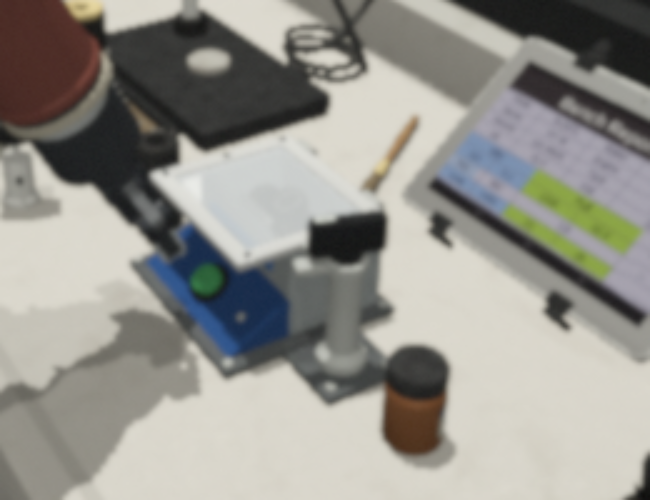

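```bash
python3 -m handwheel '[[[20,0,-1,0,0,0,0],[36,0,-1,0,0,0,0],[42,0,-1,0,0,0,0],[46,0,-1,0,0,0,0],[50,0,-1,0,0,0,0],[50,0,-1,0,0,0,0],[10,0,-3,0,0,0,0],[-40,0,-3,0,0,0,0],[-80,0,0,0,0,0,0],[-80,0,0,0,0,0,0]]]'
python3 - <<'E'
from h import *
print(r.get_state()["qpos"])
im,d=r.camera("scene"); save("s7.png",cv2.resize(im[100:330,140:430],None,fx=2.3,fy=2.3))
im,d=r.camera("wrist"); save("w7.png",im)
E
```

```text
time_s: 12.35
tcp_pos: [0.4731, 0.0624, 0.1541]
orientation: [[0.455, 0.032, 0.89], [-0.009, 0.999, -0.031], [-0.89, 0.006, 0.455]]
wrist_force: [0.8, -0.4, -0.9]
gripper_width: 0.004
[-0.46495147 -0.25152968  0.106281    2.34925185  0.33676393  0.62469897
  0.94885967]
```

View pics/s7.png

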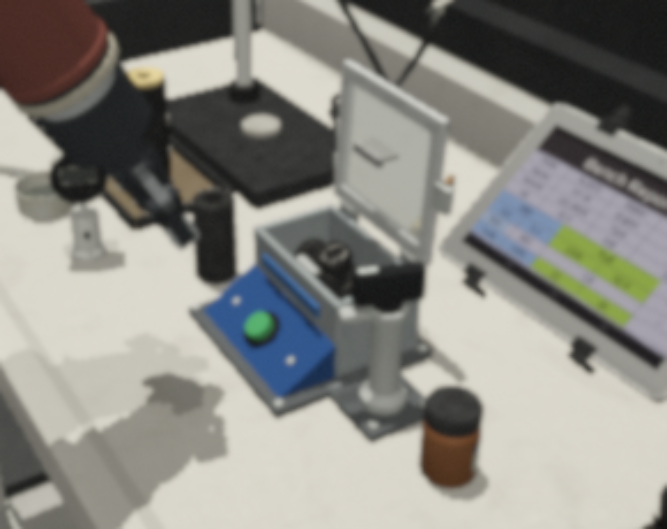

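View pics/w7.png

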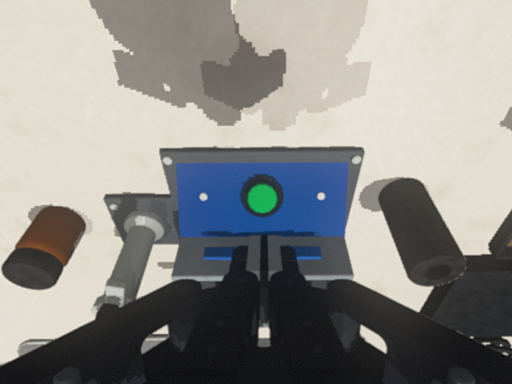

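```bash
python3 -m handwheel '[[[-10,0,0,0,0,0,0],[-10,0,0,0,0,0,0],[-10,0,0,0,0,0,0],[-10,0,0,0,0,0,0],[-10,0,0,0,0,0,0],[-10,0,0,0,0,0,0],[-10,0,0,0,0,0,0],[-10,0,0,0,0,0,0]]]'
python3 - <<'E'
from h import *
np.set_printoptions(precision=4,suppress=True)
im,d=r.camera("scene"); i=r.camera_info("scene"); save("s8.png",cv2.resize(im[100:330,140:430],None,fx=2.3,fy=2.3))
for q in ["lid_lip","knob_grip"]:
    for o in r.spot_point("scene",q)[:1]: print(q,o["p"],pix2world("s",i,d,*o["position"]))
im,d=r.camera("top"); i=r.camera_info("top"); save("t8.png",cv2.resize(im[100:320,110:390],None,fx=2.7,fy=2.7))
E=np.array(i["extrinsics"])
v,u=np.mgrid[0:384,0:512]; C=np.stack([(u-i["cx"])/i["fx"]*d,(v-i["cy"])/i["fy"]*d,d],-1)
W=(C-E[:3,3])@E[:3,:3]
def f(n,x0,x1,y0,y1,z0,z1):
    m=(W[...,0]>x0)&(W[...,0]<x1)&(W[...,1]>y0)&(W[...,1]<y1)&(W[...,2]>z0)&(W[...,2]<z1)&(d>0)
    if m.sum()<5: print(n,"none"); return
    print(n,cv2.minAreaRect((W[m][:,:2]*1000).astype(np.float32)),W[m].mean(0),W[m].max(0))
f("bar",.54,.64,-.12,-.02,.13,.15); f("jar",.5,.7,-.2,-.1,.06,.09); f("cyl",.5,.65,.14,.24,.08,.1); f("gauge",.35,.55,.2,.35,.08,.15); f("lid",.6,.75,-.05,.15,.2,.26)
s=r.get_state();print(s["wrist_force"],s["time_s"])
E
```

```text
time_s: 13.45
tcp_pos: [0.4675, 0.0617, 0.1595]
orientation: [[0.45, 0.033, 0.893], [-0.012, 0.999, -0.03], [-0.893, 0.003, 0.45]]
wrist_force: [0.4, 0.4, -0.1]
gripper_width: -0.002
lid_lip 0.62 [0.6819 0.0559 0.2371]
knob_grip 0.66 [ 0.5943 -0.0701  0.1388]
bar ((594.0839233398438, -60.60362243652344), (13.970847129821777, 60.78355026245117), 70.10445404052734) [ 0.5928 -0.0597  0.1431] [ 0.6227 -0.0453  0.1495]
jar ((593.2685546875, -149.0999755859375), (42.40367126464844, 45.15950012207031), 42.63071060180664) [ 0.5923 -0.1483  0.0704] [ 0.6161 -0.1271  0.0767]
cyl ((569.4848022460938, 195.82960510253906), (43.06321334838867, 42.64554977416992), 21.083240509033203) [0.5689 0.1957 0.0897] [0.5911 0.2183 0.0963]
gauge ((507.33489990234375, 269.99896240234375), (45.074928283691406, 156.63919067382812), 47.19096755981445) [0.4712 0.2991 0.117 ] [0.5499 0.3243 0.1399]
lid ((677.434326171875, 56.922061920166016), (151.5540313720703, 9.991659164428711), 88.22152709960938) [0.6761 0.0576 0.2245] [0.6844 0.1327 0.239 ]
[0.5288 0.0142 0.356 ] 13.65
```

View pics/t8.png

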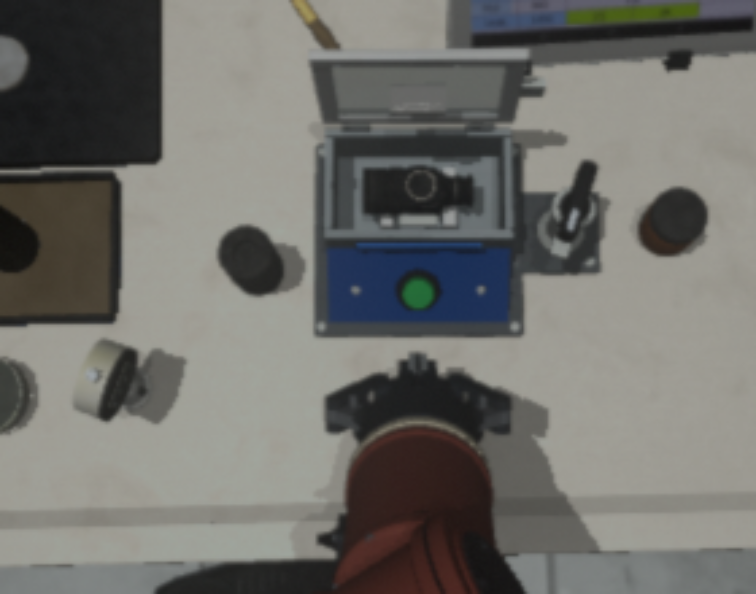

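View pics/s8.png

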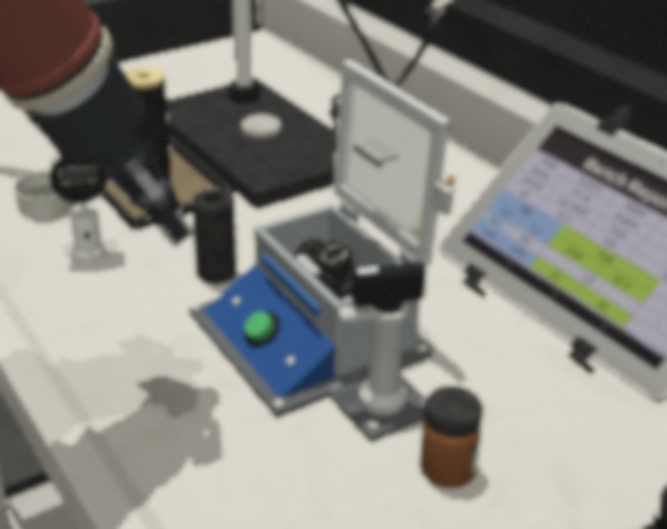

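```bash
python3 -c "
from plant import r
r.sign_off()"
```

```text
the job is handed in; nothing more can be done
```

The leak-test jig is open and the job is handed in at about 13.7 s of the 43 s allowed. I gripped the clamp knob and turned it about 72° counter-clockwise with the lid still shut. Then I pressed the green button with the closed fingertips, tilted about 27° under the lip, and pulled back out along the same line.

**Final checks:**
- **Lid:** it stands just past upright, with the lip at about x 0.68 and z 0.237 m. It looked the same in pictures taken about 1 s apart.
- **Knob:** the bar measured about 72° from its starting direction, so it stayed at its stop.
- **Button:** it looked fully out in the last pictures, but I did not measure its travel.
- **Loose objects:** the jar and black cylinder are within 1 mm of where they started. The gauge's mean position moved about 1 mm; its fitted box was not usable because the gripper was in the same region.
- **Robot:** it stands clear of everything, with a wrist force under 1 N.

**What went wrong along the way:**
- A first try at tilting the tool 45° ran joints 2 and 4 almost to their range limits. The wrist force briefly read about 22 N, with nothing visible in contact, and settled to near zero. I backed off to the smaller tilt.
- The position estimates for the button and knob differed by 4–7 mm between cameras, so I used the wrist camera's readings close up.

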